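# Extend the telescoping brush and hold it over the tile

### The job

Take the telescoping brush (black block grip, metal tubes) by its grip so that the button on the grip's side is squeezed in, and, while its bristles still stand in the pot, pull the grip straight up past the first stop to the second, so that both tubes are fully out. Then lift the brush clear of the pot and carry it over the middle of the tile on the ware board, and finish while still holding it there in the air: upright, still, fully extended, bristles clear of the tile but less than a hand's width (100 mm) above it. Leave the plain wooden brush in its pot and the other things where they are.

Things in the scene. Friction and masses are not known exactly. Their poses are not given: they have to be found in the camera images.
- grip_center (a point): Centre of the black block grip on top of the telescoping brush: 24 (x) x 30 (y) x 42 (z) mm, z up. A 12 x 22 mm metal button level with it stands 5 mm proud of the +y face. Fingers closed on the two y faces squeeze it in; fingers on the x faces leave it out and the tubes locked. The point is 145 mm above bristle_tip with the tubes in, 235 mm with both out.
- bristle_tip (a point): Underside centre of the bristles, the brush's lowest point (axes as the grip's). Brush head 50 (x) x 34 (y) x 48 (z) mm; above it an aluminium sleeve 25 mm across (collar 29), its top 115 mm up, 9 mm below the closed grip. Head and sleeve weigh 0.3 to 0.45 kg, enough to stay down in the pot while the tubes are drawn out slowly. It stands upright at the start.
- brush_grip (a joint): First draw: how far the grip with its thin tube (15 mm) is out of the middle tube, 0 in, 0.045 m at the first stop. It slides with about 1 N. It cannot start unless the button is in by more than 3 mm; no spring draws it back.
- brush_mid (a joint): Second draw: how far the middle tube (20 mm) is out of the sleeve, 0 in, 0.045 m at the second stop. It slides with about 2 N, after the first draw. The tubes draw out 90 mm altogether.
- brush_button (a joint): How far the button is pressed along -y of the grip: 0 out, 0.005 flush, 0.006 m at most; its spring needs 4 N and returns it. The tubes unlock beyond 0.003 m.
- pot: Fixed square terracotta pot in which the telescoping brush stands: 72 (x) x 56 (y) x 58 (z) mm outside, origin at the centre of its underside; well 56 x 40 mm, floor 8 mm above the origin. The brush stands in it with the same axes, about 3 mm of play on each side.
- pot_other: A like fixed pot, which holds the plain brush. The two pots stand to the left and right of the ware board, either way round.
- plain_center (a point): Point half-way up the plain brush, 80 mm above its underside: same head, plain turned wooden handle, no button, 164 mm tall. It stays in its pot.
- tile_top (a point): Centre of the top face of a terracotta tile, 80 x 80 x 10 mm, lying fixed on a wooden ware board 170 (x) x 130 (y) x 18 mm; z up, 28 mm above the table. Fixed.
- stick_a: Wooden modelling stick, 18 mm wide, 8 mm high, lying flat along x between the board and the pot on the left; origin under its shaft. Leave it.
- stick_b: The like stick on the right of the board. Leave it.
- rolling_pin: Wooden rolling pin, 48 mm thick, 260 mm long, lying along y beyond the task. Leave it.
- jar: Amber jar, 66 mm across, 85 mm high, at the back. Leave it.
- bowl: White bowl, 110 mm across, 50 mm high, at the back right. Leave it.
- cutter: Steel tray 90 x 90 x 40 mm, at the back left. Leave it.
- tile_stack: Stack of tiles 90 x 90 x 30 mm, near right. Leave it.
There are look-alikes about, which are no part of the job. What is shaped like the pot_other but blue or purple is not meant.

How it is judged:
On the way, in this order (a step that is already met when the one before it is completed fails the run):
1. button squeezed in by the fingers while the brush stands in its pot, tubes still in (value of joint brush_button above 0.003 m and contact force between the fingers and brush above 1 N and value of joint brush_mid below 0.02 m and z of bristle_tip in the frame of pot below 0.03 m), for 0.1 s.
2. both tubes drawn out to the second stop while the bristles are still inside the pot (value of joint each of brush_grip, brush_mid above 0.042 m and z of bristle_tip in the frame of pot below 0.05 m and horizontal distance between bristle_tip and pot below 0.015 m), for 0.05 s.
At the end, for the whole second after the job is handed in: The brush hangs from the fingers alone, both tubes out by more than 42 of 45 mm, upright within 0.2 rad and still (under 0.04 m/s), the bristle underside within 35 mm of the tile's centre seen from above and 4 to 100 mm above the tile, not touching it; the plain brush is still in its pot (value of joint each of brush_grip, brush_mid above 0.042 m and contact force between the fingers and brush above 2 N and horizontal distance between bristle_tip and tile_top below 0.035 m and z of bristle_tip in the frame of tile_top between 0.004 and 0.1 m and contact force between brush and board below 0.1 N and angle between bristle_tip's own z axis and vertical below 0.2 rad and linear speed of brush below 0.04 m/s and z of plain_center in the frame of pot_other below 0.1 m); the arm keeps its last pose, push and grip.
It fails at once if plain brush lifted or tipped (distance of plain_center from where it was at the start of the episode above 0.03 m or angle between plain_center's own z axis and vertical above 0.3 rad).
It fails at once if a bystander pushed more than 30 mm (distance of any of stick_a, stick_b, rolling_pin, jar, bowl, cutter, tile_stack from where it was at the start of the episode above 0.03 m).
It also fails if it takes over 42 s, if anything falls off the work surface, if the arm or the gripper's body presses on something with over 40 N, if the wrist force passes 120 N, or if a joint passes its speed limit or range.

### The arm

A 7-joint arm with a two-finger parallel gripper is mounted at the origin on the work surface. World frame = base frame: x ahead of the robot, y to its left, z up, the work surface at z = 0. Lengths are in m, angles in rad, forces in N, time in s.
With the tool pointing down it reaches from about 0.4 to 0.85 m from the base axis. Payload 10.4 kg.
Tool frame: the origin (TCP) lies midway between the tips of the shut fingers; the grasp point (between the pads) lies 19 mm behind it; z points along the fingers, y is the line along which they close (so a half turn about z gives the same grasp; the last joint's range is limited). The gripper opens to 85 mm and grips with 20 to 120 N. Pads are 22 mm wide; open, the fingers measure 114 mm over their backs; the gripper's body (76 mm by 85 mm) begins 54 mm behind the grasp point. The pads swing forward as they close: fully open they stand 13 mm farther back than shut.
Start: joints at [-0.023, 0.332, -0.065, 1.46, 0.022, 1.35, -0.088], TCP at [0.625, 0, 0.231] pointing down, gripper open.
Joint ranges: [-2.6, 2.6], [-0.5, 2.12], [-1.47, 1.34], [0.16, 2.42], [-1.27, 4.41], [0.06, 2.06], [-2.6, 2.6]. Speed limits (rad/s): [2.22, 2.22, 2.79, 2.79, 3.14, 3.14, 3.14].

### API

Orientations are given as a unit quaternion [x, y, z, w].
In Python, from workcell import get_obs, camera, camera_params, hand_in gives the robot as it stands.
- The arm moves only by the tool carry_out, never from a script. Its argument "commands" is a list that holds one entry, the list of rows, each a list of 6 numbers: the shift along the tool's x, y, z in units of 40 mm (1.0 is 40 mm), then the turn, a rotation vector about the tool's x, y, z in units of 6 degrees (1.0 is 6 degrees). In form: [[[x, y, z, ax, ay, az], ...]]. A call has 1 to 20 rows; each row shifts and turns the commanded pose from where the row before left it, along the tool's axes as they then stand; what a row does not reach is not made up. A row lasts 1/12 s, in which the tool goes at most 41.7 mm and 7.16 degrees, less where a joint would pass 70% of its speed; a pose out of reach is approached as far as the arm can. A call is refused whole if a number of a shift passes 1 or a number of a turn 1, either way. A call with a gripper value outside its range is refused whole. "hand" is the closure, from -1 (fully open) to 1 (shut), set as the call begins (left out, the last holds). The fingers move at their own pace and stop on an object; "force" is the grip in N (left out, the last holds). Time passes only in rows, so rows that do not move let the fingers close. It gives the time, the measured TCP pose, the force, the opening and the grip force at its end, in the units of the state.
- get_obs(): the state, without advancing time (a new reading comes with each control period).
- camera(name): name is "scene" or "side" or "wrist"; returns the picture (420x560x3 uint8, red, green, blue); there is no depth.
- camera_params(name): a dict with "mtx" (3x3 intrinsics, pixels), "k1" (the pictures are not rectified: a ray, as slopes to the right and down, at radius r is drawn at 1 + k1 r^2 times it, then the intrinsics apply), "R" (3x3) and "t" (3): a world point X has camera coordinates R X + t. Camera axes: x right, y down, z forward; pixel columns grow to the right and rows downward; lengths in m; the calibration is good to about 2 mm. A picture is of the moment at which its call begins: read the wrist's pose just before it. camera_params takes no time and is no camera call; for the wrist camera it gives the pose at the moment of the call.
- hand_in(): hands the job in; it is judged then, once.
The state is a dict: "clock": time; "joint_pos": joint angles; "joint_velocities": joint speeds; "tau": joint torques, N m; "position": TCP position; "ee_rot": TCP orientation; "ft_force": force on the tool from outside, world axes, zero at the start; "torque": the same for the moment, N m; "grip_width": opening from 0.0 (shut) to 1.0 (fully open); "grasp_force": force on a finger pad.
Only numpy, scipy, OpenCV 4.12 (cv2) and the standard library are available. Lean on these libraries where they do the work, as an engineer would, in place of code of your own. Each camera call takes 0.05 s, during which the arm holds its last target. There are 200 camera calls.

## Working session

There is one attempt and no reset: what is moved stays moved. The work goes in short steps, Python scripts to look and compute and a tool call to move; the robot and the scene stay as the last step left them, time stands still between calls to the robot, and variables do not carry over. Pictures are saved under pics/ and viewed, at most 10 in all, crops included, and the job is handed in when it is done.

Besides the shell and the picture viewer there is one more tool, called as name([rows], argument=value, ...), one row to a line, values as JSON. carry_out: Moves the arm, as the interface text tells. Its arguments: {"type":"object","properties":{"commands":{"type":"array"},"hand":{"type":"number"},"force":{"type":"number"}},"required":["commands"]}

```bash
mkdir -p pics; ls
cat > h.py <<'E'
import numpy as np,cv2
from workcell import *
def ray(P,u,v):
    d=np.array([P['k1'],0,0,0,0],float)
    n=cv2.undistortPoints(np.array([[[u,v]]],float),np.array(P['mtx'],float),d)[0,0]
    R=np.array(P['R']);t=np.array(P['t'])
    return -R.T@t, R.T@np.array([n[0],n[1],1])
def atz(P,u,v,z):
    c,d=ray(P,u,v); return c+d*(z-c[2])/d[2]
def tri(obs):
    A=np.zeros((3,3));b=np.zeros(3);L=[]
    for P,u,v in obs:
        c,d=ray(P,u,v);d=d/np.linalg.norm(d);M=np.eye(3)-np.outer(d,d);A+=M;b+=M@c;L.append((c,M))
    X=np.linalg.solve(A,b);return X,[np.linalg.norm(M@(X-c)) for c,M in L]
E
python3 - <<'E'
from h import *
import json
s=get_obs();print(s)
for n in ("scene","side"):
    im=camera(n);cv2.imwrite(f"pics/{n}0.png",im[:,:,::-1]);P=camera_params(n);print(n,P)
E
```

```text
pics
{'clock': 0.0, 'joint_pos': array([-0.02263465,  0.3328968 , -0.06471043,  1.46092154,  0.02159317,
        1.34987897, -0.08851151]), 'joint_velocities': array([-3.64375237e-04, -3.36096099e-04,  2.79747779e-04,  3.16139966e-05,
       -1.31126371e-04, -2.20165927e-04,  8.45310762e-04]), 'tau': array([ 4.98105128e-04, -6.25449800e+01,  4.97091911e-02, -3.91610491e+01,
        1.63588714e-02,  9.83294769e-03, -6.01235030e-06]), 'position': array([6.24638997e-01, 2.58447260e-05, 2.30509820e-01]), 'ee_rot': array([ 7.07088198e-01,  7.07125012e-01, -5.16809894e-04, -4.79097152e-04]), 'ft_force': array([ 0.13006555,  0.04253294, -0.1356539 ]), 'torque': array([-0.00120377,  0.01281849,  0.00564806]), 'grasp_force': 0.0, 'grip_width': 1.0006305049637592}
scene {'mtx': array([[505.45304651,   0.        , 283.66824369],
       [  0.        , 505.45304651, 212.09865618],
       [  0.        ,   0.        ,   1.        ]]), 'k1': -0.09466429553674809, 'R': array([[ 0.61399651,  0.7892967 , -0.00436067],
       [ 0.43693355, -0.34448265, -0.83091563],
       [-0.65734113,  0.50827397, -0.55638135]]), 't': array([-0.29887255, -0.16389432,  1.67748961])}
side {'mtx': array([[510.11630761,   0.        , 283.82764178],
       [  0.        , 510.11630761, 199.22455346],
       [  0.        ,   0.        ,   1.        ]]), 'k1': -0.10672102933396234, 'R': array([[-0.8851974 , -0.46475005, -0.02080725],
       [-0.2495956 ,  0.51219114, -0.82180428],
       [ 0.39259087, -0.72226562, -0.56938984]]), 't': array([0.48932441, 0.25232967, 1.02809879])}
```

View pics/scene0.png

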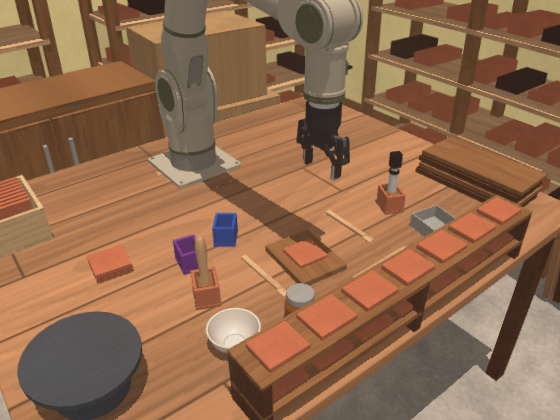

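View pics/side0.png

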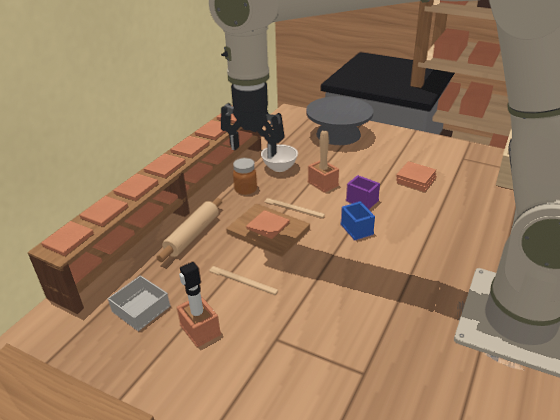

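The scene view shows the telescoping brush in the left pot, with its grip at (396,160). The tile is at about (306,253). In the side view the grip is at (190,275) and the tile at (267,223). I'll enlarge both views.

Run:
```python
from h import *
a=cv2.imread("pics/scene0.png")[145:220,360:425];b=cv2.imread("pics/side0.png")[258:348,165:230]
f=lambda x:cv2.resize(x,(390,int(x.shape[0]*6)),interpolation=cv2.INTER_CUBIC)
a,b=f(a),f(b);c=np.zeros((540,790,3),np.uint8);c[:a.shape[0],:390]=a;c[:540,400:]=b;cv2.imwrite("pics/c1.png",c)
S,D=camera_params("scene"),camera_params("side")
print("tile",tri([(S,306,253),(D,267,223)]),atz(S,306,253,.028),atz(D,267,223,.028))
print("grip",tri([(S,396,161),(D,191,276)]))
```

```text
tile (array([ 0.62007907, -0.03561321,  0.02324151]), [np.float64(0.0011811772183129047), np.float64(0.0011811772183129478)]) [ 0.62572808 -0.03899509  0.028     ] [ 0.6161335  -0.03126448  0.028     ]
grip (array([0.58394253, 0.31090652, 0.14853027]), [np.float64(0.0015483145743601032), np.float64(0.0015483145743600774)])
```

View pics/c1.png

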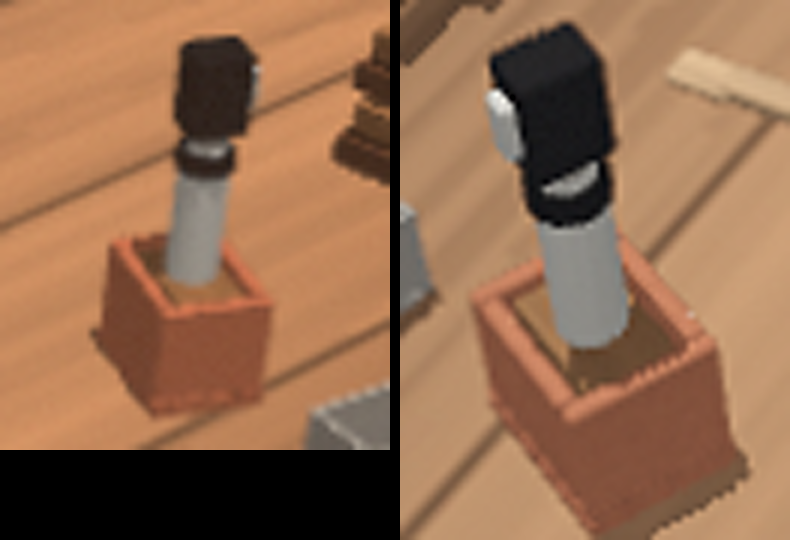

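The crop shows the metal button on the grip's left in the side view and on its right in the scene view. The pot's rim corners are clear, so they give the yaw.

Run:
```python
from h import *
S,D=camera_params("scene"),camera_params("side")
for P,pts in ((D,[(177.5,307.7),(193.3,327.2),(217.8,315.2)]),(S,[(378.7,185),(387.2,197),(404.7,194.5),(399.2,184.2)])):
    X=np.array([atz(P,u,v,.058)[:2] for u,v in pts]);print(X.round(4))
    for a,b in zip(X,X[1:]): print(np.linalg.norm(b-a),np.degrees(np.arctan2(*(b-a)[::-1])))
c=lambda u,v:(u+0,v)
print("button",tri([(S,360+257/6,145+82/6),(D,165+105/6,258+125/6)]))
# grip top centre
print("griptop",tri([(S,360+217/6,145+45/6),(D,165+148/6,258+48/6)]))
print("gripmid",tri([(S,360+214/6,145+87/6),(D,165+151/6,258+97/6)]))
# tile corners by colour
for n,P,box in(("scene",S,(280,235,335,275)),("side",D,(240,205,295,245))):
    im=cv2.imread(f"pics/{n}0.png").astype(int);x0,y0,x1,y1=box
    b,g,r=im[y0:y1,x0:x1].transpose(2,0,1);m=((r>165)&(r-g>70)).astype(np.uint8)
    k,l,st,ce=cv2.connectedComponentsWithStats(m);i=1+st[1:,4].argmax()
    ys,xs=np.where(l==i);q=cv2.minAreaRect(np.c_[xs,ys].astype(np.float32))
    u,v=ce[i]+[x0,y0];print(n,st[i],u,v,atz(P,u,v,.028))
```

```text
[[0.6203 0.3239]
 [0.5622 0.3507]
 [0.5374 0.3036]]
0.0639463293474822 155.1448752525588
0.053294470693795754 -117.78122935306986
[[0.5444 0.2997]
 [0.6036 0.2706]
 [0.6249 0.3189]
 [0.5778 0.3496]]
0.06597703448385844 -26.17509533487812
0.052812759982803416 66.18461544171413
0.05626482652245338 146.88685011136022
button (array([0.59109604, 0.3284733 , 0.15298817]), [np.float64(0.002532454123280425), np.float64(0.0025324541232804617)])
griptop (array([0.58235619, 0.31028838, 0.17392746]), [np.float64(0.0007069891358834632), np.float64(0.0007069891358835186)])
gripmid (array([0.58388876, 0.31060316, 0.15314526]), [np.float64(0.00036981738257598596), np.float64(0.00036981738257604966)])
scene [  3   7  44  24 621] 304.50080515297907 252.31723027375202 [ 0.62140985 -0.04014991  0.028     ]
side [24  6  2  1  2] 264.5 211.0 [ 0.6469257  -0.07301639  0.028     ]
```

carry_out([
  [[0.65,-0.09,0,0,0,0],[0.65,-0.09,0,0,0,0],[0.65,-0.09,0,0,0,0],[0.65,-0.09,0,0,0,0],[0.65,-0.09,0,0,0,0],[0.65,-0.09,0,0,0,0],[0.65,-0.09,0,0,0,0],[0.65,-0.09,0,0,0,0],[0.65,-0.09,0,0,0,0],[0.65,-0.09,0,0,0,0],[0.65,-0.09,0,0,0,0],[0.65,-0.06,0,0,0,0],[0,0,0,0,0,0],[0,0,0,0,0,0]],
], hand=-1, force=40)

```text
clock: 1.27
position: [0.582, 0.3139, 0.2305]
ee_rot: [0.706, 0.708, -0.0, -0.001]
ft_force: [1.2, -0.6, -0.7]
grip_width: 0.999
grasp_force: 0.0
```

carry_out([
  [[0,0,0,0,0,-0.8],[0,0,0,0,0,-0.8],[0,0,0,0,0,-0.8],[0,0,0,0,0,-0.8],[0,0,0,0,0,-0.8],[0,0,0,0,0,-0.8],[0,0,0,0,0,-0.8],[0,0,0,0,0,-0.8],[0,0,0,0,0,-0.8],[0,0,0,0,0,-0.8],[0,0,0,0,0,-0.8],[0,0,0,0,0,-0.8],[0,0,0,0,0,-0.8],[0,0,0,0,0,-0.3],[0,0,0,0,0,0],[0,0,0,0,0,0]],
])

```text
clock: 2.6
position: [0.5834, 0.3108, 0.2311]
ee_rot: [0.225, 0.974, -0.0, 0.0]
ft_force: [-0.6, 0.5, -0.2]
grip_width: 1.003
grasp_force: 0.0
```

Run:
```python
from h import *
s=get_obs();print(s['clock'],s['position'],s['ee_rot'],s['joint_pos'])
from scipy.spatial.transform import Rotation as R
print(R.from_quat(s['ee_rot']).as_matrix().round(3))
P=camera_params("wrist");im=camera("wrist");cv2.imwrite("pics/w1.png",im[:,:,::-1]);np.save("w1.npy",P,allow_pickle=True)
```

```text
2.6 [0.5834412  0.31075157 0.23113322] [ 2.24674590e-01  9.74433799e-01 -3.10838101e-04  5.14010819e-05] [-0.28998278  0.43895712 -0.37608333  1.3384344   0.15972586  1.39406465
  0.45592661]
[[-0.899  0.438 -0.   ]
 [ 0.438  0.899 -0.001]
 [-0.    -0.001 -1.   ]]
```

View pics/w1.png

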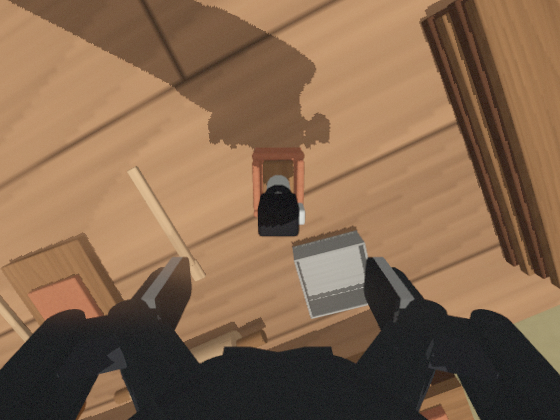

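The wrist view shows the grip at about (279,215) with its button on the right (301,216), along the line the fingers close on. The pot sides run parallel to the image columns, so the yaw is right.

Run:
```python
from h import *
P=np.load("w1.npy",allow_pickle=True).item()
for u,v,z in((258,236,.174),(299,236,.174),(278.5,236,.174),(279,220,.174),(254,148,.058),(303,148,.058)):
    print(u,v,atz(P,u,v,z))
a,b=atz(P,258.5,236,.174),atz(P,299,236,.174);d=b-a;print(np.degrees(np.arctan2(d[1],d[0])))
a,b=atz(P,254,148,.058),atz(P,303,148,.058);d=b-a;print(np.degrees(np.arctan2(d[1],d[0])),np.linalg.norm(d))
S,D=camera_params("scene"),camera_params("side")
print(tri([(P,279,219),(S,360+217/6,145+45/6),(D,165+148/6,258+48/6)]))
im=cv2.imread("pics/w1.png")[140:245,240:320];cv2.imwrite("pics/c2.png",cv2.resize(im,None,fx=5,fy=5,interpolation=cv2.INTER_CUBIC))
```

```text
258 236 [0.58628545 0.29401124 0.174     ]
299 236 [0.59928681 0.32074104 0.174     ]
278.5 236 [0.59278239 0.30737809 0.174     ]
279 220 [0.58187757 0.31306439 0.174     ]
254 148 [0.535602   0.30698381 0.058     ]
303 148 [0.55809944 0.35322725 0.058     ]
64.06135199807332
64.05707196636683 0.051425581465302996
(array([0.58147604, 0.31194283, 0.17386067]), [np.float64(0.0014234291115799802), np.float64(0.0008072772576067224), np.float64(0.001673992595778092)])
```

View pics/c2.png

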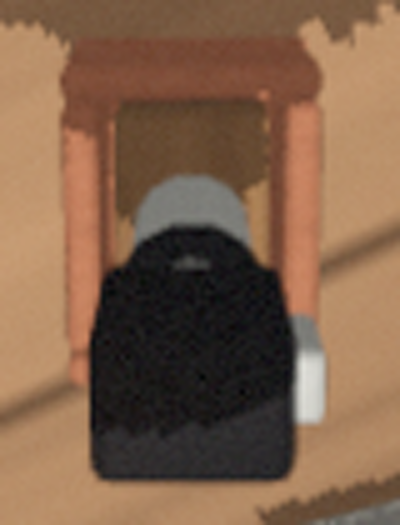

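carry_out([
  [[0.05,0.03,0.3,0,0,0],[0,0,0.45,0,0,0],[0,0,0.5,0,0,0],[0,0,0.5,0,0,0],[0,0,0.4,0,0,0],[0,0,0.3,0,0,0],[0,0,0,0,0,0],[0,0,0,0,0,0]],
])

```text
clock: 3.32
position: [0.5814, 0.3139, 0.1329]
ee_rot: [0.223, 0.975, -0.0, -0.0]
ft_force: [0.0, 0.0, 0.5]
grip_width: 1.0
grasp_force: 0.0
```

carry_out([
  [[0,0,0,0,0,0],[0,0,0,0,0,0],[0,0,0,0,0,0],[0,0,0,0,0,0],[0,0,0,0,0,0],[0,0,0,0,0,0],[0,0,0,0,0,0],[0,0,0,0,0,0],[0,0,0,0,0,0],[0,0,0,0,0,0],[0,0,0,0,0,0],[0,0,0,0,0,0],[0,0,0,0,0,0],[0,0,0,0,0,0],[0,0,0,0,0,0],[0,0,0,0,0,0]],
], hand=1, force=40)

```text
clock: 4.65
position: [0.582, 0.3137, 0.1342]
ee_rot: [0.223, 0.975, -0.0, 0.0]
ft_force: [-2.0, -2.4, 5.9]
grip_width: 0.344
grasp_force: 43.5
```

carry_out([
  [[0,0,-0.04,0,0,0],[0,0,-0.08,0,0,0],[0,0,-0.1,0,0,0],[0,0,-0.1,0,0,0],[0,0,-0.1,0,0,0],[0,0,-0.1,0,0,0],[0,0,-0.1,0,0,0],[0,0,-0.1,0,0,0],[0,0,-0.1,0,0,0],[0,0,-0.1,0,0,0],[0,0,-0.1,0,0,0],[0,0,-0.1,0,0,0],[0,0,-0.1,0,0,0],[0,0,-0.1,0,0,0],[0,0,-0.1,0,0,0],[0,0,-0.1,0,0,0],[0,0,-0.08,0,0,0],[0,0,0,0,0,0],[0,0,0,0,0,0]],
])

```text
clock: 6.23
position: [0.5818, 0.3141, 0.1978]
ee_rot: [0.223, 0.975, 0.0, 0.0]
ft_force: [-0.0, -0.9, 0.5]
grip_width: 0.351
grasp_force: 42.9
```

carry_out([
  [[0,0,-0.08,0,0,0],[0,0,-0.1,0,0,0],[0,0,-0.1,0,0,0],[0,0,-0.1,0,0,0],[0,0,-0.1,0,0,0],[0,0,-0.1,0,0,0],[0,0,-0.1,0,0,0],[0,0,-0.05,0,0,0],[0,0,-0.05,0,0,0],[0,0,-0.05,0,0,0],[0,0,0,0,0,0],[0,0,0,0,0,0],[0,0,0,0,0,0]],
])

```text
clock: 7.32
position: [0.5816, 0.3139, 0.2302]
ee_rot: [0.223, 0.975, -0.0, -0.0]
ft_force: [0.4, -0.7, -5.1]
grip_width: 0.347
grasp_force: 42.5
```

Run:
```python
from h import *
s=get_obs();print(s['clock'],s['position'],s['ft_force'])
a=camera("scene")[90:220,340:450,::-1];b=camera("side")[200:350,145:255,::-1]
f=lambda x:cv2.resize(x,(396,int(x.shape[0]*3.6)),interpolation=cv2.INTER_CUBIC)
a,b=f(a),f(b);c=np.zeros((540,800,3),np.uint8);c[:a.shape[0],:396]=a;c[:540,400:796]=b;cv2.imwrite("pics/c3.png",c)
```

```text
7.3167 [0.5816362  0.31387738 0.23022364] [ 0.44074774 -0.67992401 -5.14107893]
```

View pics/c3.png

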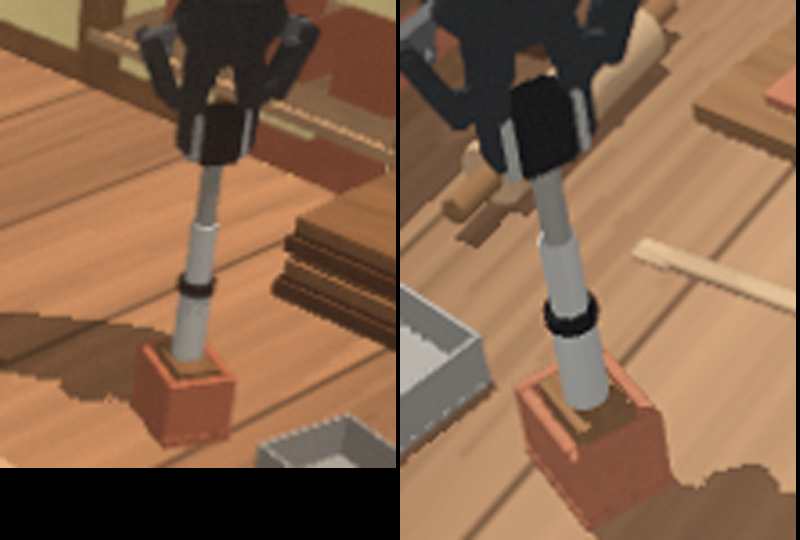

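Both tubes are out, the bristles are still in the pot, and the arm carries about 5 N of brush weight. Now I lift.

carry_out([
  [[0,0,-0.05,0,0,0],[0,0,-0.1,0,0,0],[0,0,-0.15,0,0,0],[0,0,-0.2,0,0,0],[0,0,-0.2,0,0,0],[0,0,-0.2,0,0,0],[0,0,-0.2,0,0,0],[0,0,-0.2,0,0,0],[0,0,-0.2,0,0,0],[0,0,-0.2,0,0,0],[0,0,-0.15,0,0,0],[0,0,-0.1,0,0,0],[0,0,-0.05,0,0,0],[0,0,0,0,0,0]],
], force=60)

```text
clock: 8.58
position: [0.5819, 0.314, 0.3109]
ee_rot: [0.223, 0.975, 0.0, 0.0]
ft_force: [0.3, -0.9, -6.2]
grip_width: 0.343
grasp_force: 61.8
```

carry_out([
  [[-0.04,-0.06,0,0,0,0],[-0.08,-0.13,0,0,0,0],[-0.12,-0.19,0,0,0,0],[-0.16,-0.26,0,0,0,0],[-0.2,-0.32,0,0,0,0],[-0.2,-0.32,0,0,0,0],[-0.2,-0.32,0,0,0,0],[-0.2,-0.32,0,0,0,0],[-0.2,-0.32,0,0,0,0],[-0.2,-0.32,0,0,0,0],[-0.2,-0.32,0,0,0,0],[-0.2,-0.32,0,0,0,0],[-0.2,-0.32,0,0,0,0],[-0.2,-0.32,0,0,0,0],[-0.2,-0.32,0,0,0,0],[-0.2,-0.32,0,0,0,0]],
])

```text
clock: 9.92
position: [0.6045, 0.1015, 0.3107]
ee_rot: [0.224, 0.975, -0.0, 0.0]
ft_force: [1.1, 0.9, -5.0]
grip_width: 0.343
grasp_force: 61.7
```

carry_out([
  [[-0.2,-0.32,0,0,0,0],[-0.2,-0.32,0,0,0,0],[-0.2,-0.32,0,0,0,0],[-0.2,-0.32,0,0,0,0],[-0.2,-0.32,0,0,0,0],[-0.2,-0.32,0,0,0,0],[-0.2,-0.32,0,0,0,0],[-0.16,-0.26,0,0,0,0],[-0.12,-0.19,0,0,0,0],[-0.08,-0.13,0,0,0,0],[-0.04,-0.06,0,0,0,0],[0,0,0,0,0,0],[0,0,0,0,0,0],[0,0,0,0,0,0]],
])

```text
clock: 11.08
position: [0.6193, -0.03, 0.3106]
ee_rot: [0.223, 0.975, 0.0, -0.0]
ft_force: [-0.0, 0.5, -5.4]
grip_width: 0.34
grasp_force: 61.9
```

Run:
```python
from h import *
s=get_obs();print(s['clock'],s['position'],s['ft_force'])
a=camera("scene")[140:290,240:370,::-1];b=camera("side")[110:260,200:330,::-1]
c=np.hstack([a,b]);cv2.imwrite("pics/c4.png",cv2.resize(c,(780,450),interpolation=cv2.INTER_CUBIC))
```

```text
11.0833 [ 0.61925936 -0.03003357  0.31056414] [-0.00724444  0.54847992 -5.35276941]
```

View pics/c4.png

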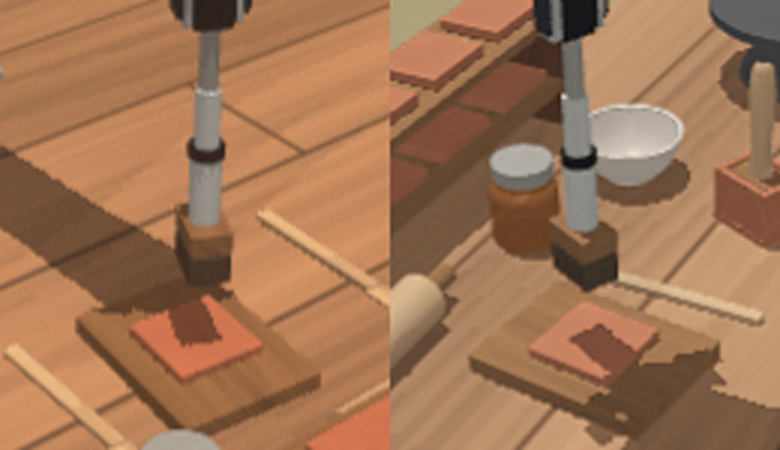

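The brush hangs upright and fully extended over the tile. I'll lower it 20 mm, centre it and let it settle.

carry_out([
  [[-0.02,-0.04,0.05,0,0,0],[-0.02,-0.04,0.1,0,0,0],[-0.02,-0.04,0.1,0,0,0],[-0.02,-0.04,0.1,0,0,0],[0,0,0.1,0,0,0],[0,0,0.05,0,0,0],[0,0,0,0,0,0],[0,0,0,0,0,0],[0,0,0,0,0,0],[0,0,0,0,0,0],[0,0,0,0,0,0],[0,0,0,0,0,0]],
])

```text
clock: 12.18
position: [0.6194, -0.0383, 0.2907]
ee_rot: [0.223, 0.975, 0.0, 0.0]
ft_force: [0.3, 0.6, -5.6]
grip_width: 0.346
grasp_force: 61.9
```

Run:
```python
from h import *
s=get_obs();print(s['clock'],s['position'],s['ft_force'])
S,D=camera_params("scene"),camera_params("side")
print("tile",tri([(S,305.6,252.3),(D,268.2,223.4)])[0])
print("collar before lowering",tri([(S,240+206/3,140+150/3),(D,200+189/3,110+157/3)]))
a=camera("scene")[140:290,240:370,::-1];b=camera("side")[110:260,200:330,::-1]
c=np.hstack([a,b]);cv2.imwrite("pics/c5.png",cv2.resize(c,(780,450),interpolation=cv2.INTER_CUBIC))
```

```text
12.1833 [ 0.61942163 -0.03826541  0.29069742] [ 0.27769714  0.56216626 -5.61842886]
tile [ 0.61686638 -0.03492932  0.02330772]
collar before lowering (array([ 0.62002788, -0.0319234 ,  0.20238306]), [np.float64(0.0007546596856848578), np.float64(0.0007546596856847821)])
```

View pics/c5.png

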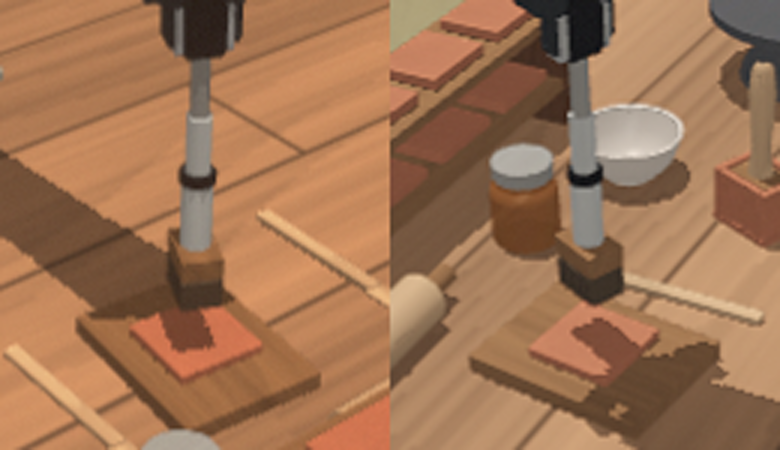

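The brush is upright, fully extended and centred over the tile, with its bristles about 46 mm above it. I'm handing in.

```bash
python3 -c "from workcell import hand_in;print(hand_in())"
```

```text
the job is handed in; nothing more can be done
None
```

The job is handed in (no verdict was shown): the brush, both tubes drawn out, hangs upright and still from the gripper about 46 mm above the tile's centre, and the plain brush and other things were left where they are.

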